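# Eject a sawn pipe from its slanted deburring fixture and hold it level for checking

## Robot

A 6-joint arm with a two-finger parallel gripper is mounted at the origin on a cart in front of the work surface, level with it; the furniture and walls round the work are solid. World frame = base frame: x ahead of the robot, y to its left, z up, the work surface at z = 0. Lengths are in m, angles in rad, forces in N, time in s.
With the tool pointing down it reaches from about 0.325 to 0.9 m from the base axis. Payload 3.5 kg.
Tool frame: the origin (TCP) lies at the very end of the fingers, on their centre line; the grasp point (between the pads) lies 19 mm behind it (pinch_z is the distance from the TCP to the grasp point, in m); x points along the fingers, y is the direction in which the jaws open and shut, and the axes are right-handed (so a half turn about x gives the same grasp; the last joint's range is limited). The gripper opens to 85 mm and grips with 20 to 120 N. Pads are 22 mm wide; open, the fingers measure 114 mm over their backs; the gripper's body (76 mm by 85 mm) begins 54 mm behind the grasp point. The pads swing forward as they close: fully open they stand 13 mm farther back than shut.
Start: joints at [1.234, 0.276, -0.026, 1.268, 0, 1.467], TCP at [0.145, 0.608, 0.201] pointing down, gripper open.
Joint ranges: [-3.12, 3.12], [-0.85, 1.88], [-1.08, 1.24], [-1.95, 2.15], [-1.57, 1.53], [-3.14, 3.14]. Speed limits (rad/s): [2.57, 2.57, 3.14, 3.14, 3.14, 3.14].

## Interface

Orientations are given as a unit quaternion [w, x, y, z].
In Python, from plant import * gives the robot as it stands. Calls block until the motion is done:
- move_to(position, orientation): joint-space move of the TCP to a pose.
- move_l(position, speed=0.15, ori=None, guard=None): straight line of the TCP; ori=None keeps the orientation; speed is the mean speed in m/s. With guard (N) it stops when the force on the tool has changed by that much, and returns True; else False.
- move_j(angles): joint-space move.
- let_go() and grasp(grasp_force=None): open the fingers fully, or close them until they stop; grasp_force is the grip in N (None keeps the last).
- wait(seconds).
- solve_ik(position, orientation): joint angles nearest the present ones, or None.
- read_camera(name): name is "scene" or "top"; returns a dict with "color" (420x560x3 uint8, red, green, blue), "z_map" (420x560 float32, m along the optical axis (not along the pixel's ray), 0 where there is no reading), "fx", "fy", "cx", "cy" (pixels), "R" (3x3) and "t" (3): a world point X has camera coordinates R X + t. Camera axes: x right, y down, z forward; pixel columns grow to the right and rows downward; lengths in m; the calibration is good to about 2 mm. A picture is of the moment at which its call begins.
A pose or a line that the arm cannot do raises Unreachable and nothing moves.
- close_job(): hands the job in, once; it reports no verdict.
Readings, each from a call of its own:
- get_clock(): time.
- get_joints(): joint angles.
- get_dq(): joint speeds.
- get_effort(): joint torques, N m.
- get_ee_pos(): TCP position.
- get_orientation(): TCP orientation.
- get_force(): force on the tool from outside, world axes, zero at the start.
- get_ft_torque(): the same for the moment, N m.
- get_finger_gap(): finger opening in m.
Only numpy, scipy, OpenCV 4.12 (cv2) and the standard library are available. Lean on these libraries where they do the work, as an engineer would, in place of code of your own. Each camera call takes 0.05 s, during which the arm holds its last target.

## Task

Press the deburring fixture's spring pedal all the way down to its stop so that the pipe is pushed up out of the slanted barrel, and let the pedal come back up. Then take the pipe by its projecting end, draw it completely out of the barrel, turn it level so that both sawn ends can be checked, and finish while still holding it, level and still, at least 20 cm above the bench and touching nothing but the gripper. Leave the parts lying around the fixture where they are.

Things in the scene. Friction and masses are not known exactly. Their poses are not given: they have to be found in the camera images.
- fixture: Bench fixture, bolted down: dark steel plate 270 (x) x 100 (y) mm on a riser, its top 32 mm above the bench; origin at bench level under its middle, z up. It carries an aluminium barrel (49 mm outside, 41 mm bore, 150 mm long, open at the top) whose axis lies in its own x-z plane and rises at 40 degrees above level towards its own -x. The pedal is on its own +x side. Barrel rim up to 185 mm high
- bore_mouth (a point): Centre of the barrel's open upper end, on its axis, 166 mm above the bench. Keep the arm clear of the solid surroundings: a closed carton 0.45 m tall (x 0.26 to 0.48, y -0.35 to -0.55 m), an open carton 0.22 m tall (x 0.39 to 0.71, y under -0.15 m), wall panel at y = 0.38 m, racked bins (x over 0.70, y over 0.15, higher than 0.2 m)
- pedal (a joint): Spring pedal, a bell crank on a cross shaft: 0 = up (rest), 0.36 rad = down against its stop. Pressing the pad down pushes an ejector pin up the bore, which lifts the pipe about 27 mm along the barrel. The pedal springs back when let go; pin and pipe stay up by friction. About 8 to 12 N on the middle of the pad brings it fully to the stop
- pedal_pad (a point): Middle of the upper face of the black rubber pedal pad (52 x 62 mm). At rest the pad is level and this point is 122 mm above the bench; the pad swings down about a level shaft that runs along the fixture's own y, 75 mm from this point towards the fixture's own -x and 107 mm above the bench. At the stop this point is 95 mm above the bench and the pad slopes down by 0.36 rad, away from the barrel
- pipe: White pipe offcut, 33 mm diameter, 160 mm long, about 0.09 kg, lying loosely in the barrel at the start with its upper end projecting 14 mm (about 41 mm once ejected). Its own y axis runs along the pipe, +y towards the upper end; the origin is on the pipe's side wall halfway along (point pipe_mid is on its axis)
- pipe_mid (a point): Centre of the pipe, on its axis; 80 mm from either end
- pipe_upper_end (a point): Centre of the pipe's upper end face, on its axis
- pipe_lower_end (a point): Centre of the pipe's lower end face, on its axis
- split_collar: Bystander, not to be moved: white ring-shaped split collar with a screw ear, 36 x 44 x 22 mm; origin at the middle of its underside
- lug: Bystander, not to be moved: off-white four-armed lug, 58 x 58 x 12 mm; origin at the middle of its underside
- elbow: Bystander, not to be moved: white pipe elbow, 68 x 68 x 41 mm; origin at the middle of its underside
- block: Bystander, not to be moved: pine packing block, 44 x 100 x 19 mm; origin at the middle of its underside
- carton_tall: Surroundings: closed brown carton on the robot's right, about 0.20 x 0.19 m, 0.45 m tall, fixed in place; origin at the middle of its underside
- carton_left: Surroundings: open brown carton lying behind the tall one, about 0.27 x 0.23 m, its walls up to 0.22 m tall, fixed in place; origin near the middle of its underside

How it is judged:
By the outcome, as a careful person would: the job done as asked, in the order asked, and still so for the second after the job is handed in, while the arm keeps its last pose, push and grip.
It also fails if it takes over 69 s, if anything falls off the work surface, if the arm or the gripper's body presses on something with over 40 N, if the wrist force passes 120 N, or if a joint passes its speed limit or range.

## Working session

There is one attempt and no reset: what is moved stays moved. The work goes in short steps, each a Python script; the robot and the scene stay as the last script left them, time stands still between calls to the robot, and variables do not carry over. Pictures are saved under pics/ and viewed, and the job is handed in when it is done.

```bash
ls; mkdir -p pics
python3 - <<'E'
from plant import *
import cv2,numpy as np,pickle
for n in("scene","top"):
    d=read_camera(n); pickle.dump(d,open(n+'0.pkl','wb'))
    cv2.imwrite(f'pics/{n}0.png',cv2.resize(d['color'][:,:,::-1],(784,588),interpolation=cv2.INTER_CUBIC))
    R=np.array(d['R']);print(n,d['fx'],d['cx'],d['cy'],-R.T@d['t'],R[2])
print(get_clock(),get_orientation(),get_force())
E
```

```text
pics
scene 533.1573380389909 276.8037939754887 210.05448177972175 [-0.2067819  -0.03446179  1.66396324] [ 0.46084945 -0.03716207 -0.88669993]
top 419.2517504186867 278.728286593637 203.36907782966728 [ 0.41450993 -0.08548011  1.20668261] [ 0.13596004  0.01416965 -0.99061299]
0.1 [ 0.70211035  0.0817925   0.70244637 -0.08318736] [-0.42979999 -0.56982812  0.26947225]
```

View pics/scene0.png

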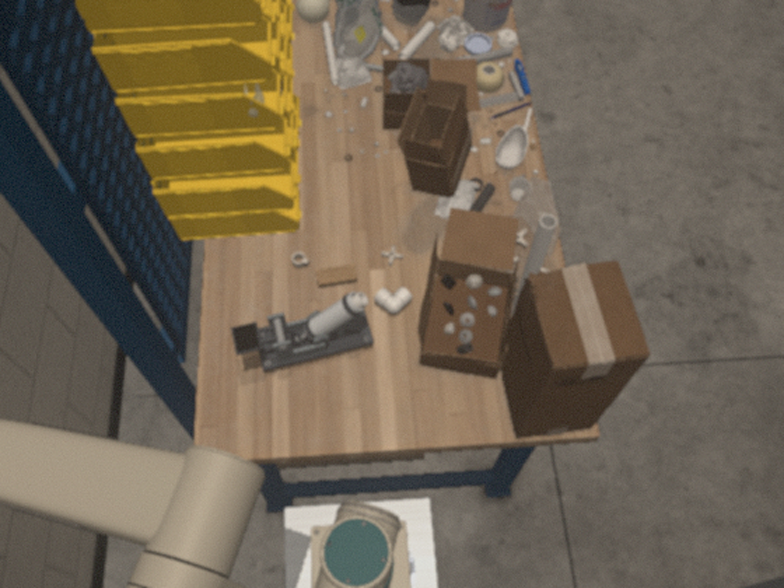

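View pics/top0.png

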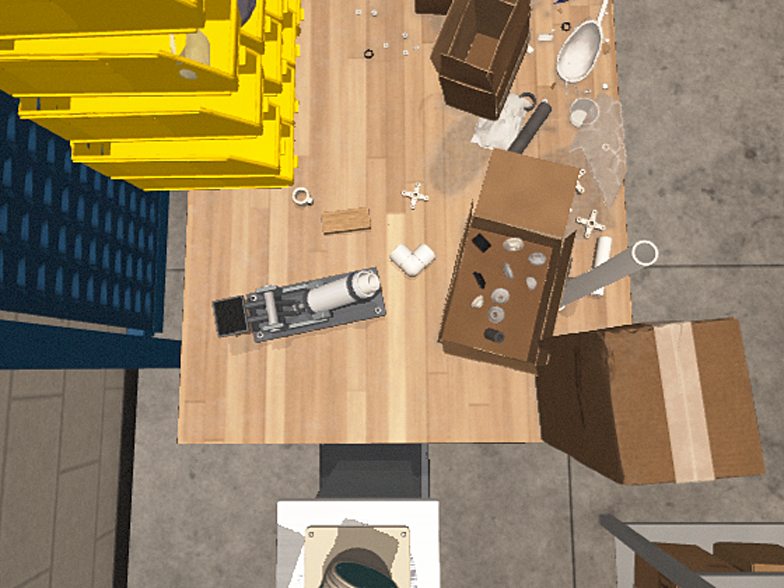

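The fixture is at about (300,305) in the enlarged top view, with the pad at the left (232,315) and the barrel mouth at the right (370,282). I'll enlarge it.

```bash
python3 - <<'E'
import cv2,pickle
d=pickle.load(open('top0.pkl','rb'))
c=d['color'][180:255,145:305,::-1]
cv2.imwrite('pics/crop0.png',cv2.resize(c,None,fx=5,fy=5,interpolation=cv2.INTER_CUBIC))
E
cat > h.py <<'E'
import numpy as np,pickle
def world(d,u,v,z=None):
    R=np.array(d['R']);t=np.array(d['t']);c=-R.T@t
    r=R.T@np.array([(u-d['cx'])/d['fx'],(v-d['cy'])/d['fy'],1])
    s=d['z_map'][int(round(v)),int(round(u))] if z is None else (z-c[2])/r[2]
    return c+s*r
E
```

```text
(no output)
```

View pics/crop0.png

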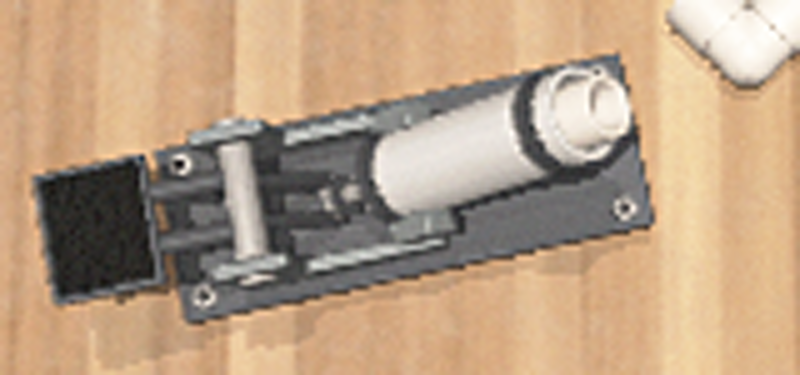

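Run:
```python
from h import *
d=pickle.load(open('top0.pkl','rb'))
f=lambda X,Y,z:world(d,145+(X+.5)/5-.5,180+(Y+.5)/5-.5,z)
P=[f(*p,.032) for p in((650,225),(617,55),(158,150),(187,322))]
for p in P:print(p.round(4))
print('c',np.mean(P,0).round(4))
P2=[f(*p,.122) for p in((35,177),(148,155),(163,282),(55,302))]
for p in P2:print(p.round(4))
c=np.mean(P,0);q=np.mean(P2,0);print('pad',q.round(4))
print('pipe end',f(605,106,.175).round(4), 'depth',f(100,229,None).round(4), f(590,80,None).round(4))
e1=P[3]-P[0];e2=P[2]-P[1];print('yaw',np.degrees([np.arctan2(e[1],e[0]) for e in(e1,e2,q-c)]),np.linalg.norm(e1),np.linalg.norm(e2),np.linalg.norm((q-c)[:2]))
# depth-based cylinder axis
```

```text
[ 0.5156 -0.0568  0.032 ]
[ 0.6126 -0.0384  0.032 ]
[0.5598 0.2219 0.032 ]
[0.4627 0.2028 0.032 ]
c [0.5377 0.0824 0.032 ]
[0.5349 0.2625 0.122 ]
[0.5461 0.2035 0.122 ]
[0.4797 0.1938 0.122 ]
[0.4697 0.2497 0.122 ]
pad [0.5076 0.2274 0.122 ]
pipe end [ 0.5628 -0.0381  0.175 ] depth [0.5073 0.2269 0.1239] [ 0.5754 -0.0308  0.178 ]
yaw [101.52723285 101.44998104 101.71936579] 0.2649483109720613 0.2655452662680683 0.14806039623304654
```

Run:
```python
from h import *
for n in('top','scene'):
    d=pickle.load(open(n+'0.pkl','rb'))
    v,u=np.mgrid[:420,:560]; z=d['z_map']; R=np.array(d['R'])
    p=np.stack([(u-d['cx'])/d['fx']*z,(v-d['cy'])/d['fy']*z,z],-1)[z>0]
    w=(p-d['t'])@R
    for lo in np.arange(-.1,1.0,.1):
        s=w[(w[:,0]>lo)&(w[:,0]<lo+.1)&(w[:,1]>.25)&(w[:,2]>.03)]
        if len(s):print(n,round(lo,1),len(s),s.min(0).round(3),s.max(0).round(3))
```

```text
top 0.4 4553 [0.412 0.25  0.031] [0.5   0.428 0.534]
top 0.5 5836 [0.5   0.25  0.059] [0.6   0.383 0.551]
top 0.6 5824 [0.6   0.262 0.058] [0.7   0.383 0.56 ]
top 0.7 9376 [0.7   0.25  0.058] [0.8   0.383 0.744]
top 0.8 69 [0.8   0.252 0.559] [0.803 0.371 0.564]
scene -0.1 865 [-0.038  0.25   0.684] [-0.     0.358  0.78 ]
scene 0.0 4840 [0.    0.25  0.661] [0.1   0.441 0.779]
scene 0.1 595 [0.1   0.317 0.698] [0.14  0.454 0.739]
scene 0.4 9295 [0.407 0.251 0.03 ] [0.5   0.443 1.004]
scene 0.5 6280 [0.5   0.251 0.053] [0.6   0.428 1.024]
scene 0.6 4506 [0.6   0.251 0.031] [0.7   0.843 0.975]
scene 0.7 9001 [0.7  0.25 0.03] [0.8   0.844 0.89 ]
scene 0.8 1349 [0.8  0.25 0.03] [0.9   0.846 0.74 ]
scene 0.9 106 [0.9   0.834 0.03 ] [0.931 0.846 0.137]
```

```bash
cat >> h.py <<'E'
from scipy.spatial.transform import Rotation as Ro
yaw=np.radians(101.55);C=np.array([.5377,.0824,0])
FX=np.array([np.cos(yaw),np.sin(yaw),0]);FY=np.array([-np.sin(yaw),np.cos(yaw),0]);Z=np.array([0,0,1.])
def ori(tilt,s):  # tool leans back towards +FX by tilt
    x=-(np.sin(tilt)*FX+np.cos(tilt)*Z);y=s*FY
    return Ro.from_matrix(np.c_[x,y,np.cross(x,y)]).as_quat(scalar_first=True)
PAD=np.array([.5076,.2272,.122])
E
python3 - <<'E'
from h import *
from plant import *
A=np.radians(40);U=-np.cos(A)*FX+np.sin(A)*Z
for s in(1,-1):
    print(s,'press',np.round(solve_ik(PAD+.006*FX,ori(0,s)),2) if solve_ik(PAD+.006*FX,ori(0,s)) is not None else None)
    G=np.array([.562,-.042,.172])+U*.007
    for k,(p,a) in enumerate([(G,A),(G+.15*U,A),(np.array([.5,0,.42]),0)]):
        x=-(np.sin(a)*FX+np.cos(a)*Z)
        q=solve_ik(p+.019*x,ori(a,s)); print(k,p.round(3),None if q is None else np.round(q,2))
E
```

```text
1 press [ 0.32  0.21 -0.28  1.08  0.   -1.46]
0 [ 0.563 -0.047  0.176] [ 0.15  0.21 -0.36  0.95 -0.7  -1.64]
1 [ 0.586 -0.16   0.273] [-0.06  0.11 -0.27  0.97 -0.67 -1.91]
2 [0.5  0.   0.42] [-0.13  0.01  0.08  1.64  0.   -1.9 ]
-1 press [ 0.32  0.21 -0.28  1.08  0.    1.68]
0 [ 0.563 -0.047  0.176] [ 0.15  0.21 -0.36  0.95 -0.7   1.5 ]
1 [ 0.586 -0.16   0.273] [-0.06  0.11 -0.27  0.97 -0.67  1.23]
2 [0.5  0.   0.42] [-0.13  0.01  0.08  1.64  0.    1.24]
```

Run:
```python
from h import *
from plant import *
import cv2
grasp(20)
move_l([.16,.44,.33],speed=.25)
move_to([.40,.16,.33],ori(0,-1))
P=PAD+.006*FX
move_to(P+[0,0,.05],ori(0,-1))
print(get_clock(),get_ee_pos(),get_force(),get_finger_gap())
d=read_camera('top');pickle.dump(d,open('top1.pkl','wb'))
cv2.imwrite('pics/top1.png',cv2.resize(d['color'][130:270,120:330,::-1],None,fx=3.5,fy=3.5,interpolation=cv2.INTER_CUBIC))
```

```text
4.0833 [0.50636301 0.23348384 0.17296917] [0.66918235 0.36110624 0.24659403] -0.0001291074989357238
```

View pics/top1.png

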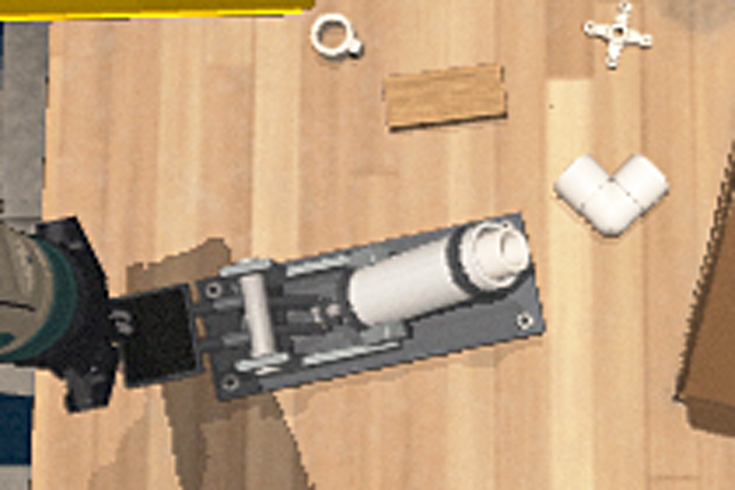

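The gripper stands over the pad, with the fingertips near (120,315) in this crop. They look left of the pad because they are 5 cm higher. Now the press, in guarded steps.

Run:
```python
from h import *
from plant import *
import cv2
P=PAD+.006*FX
f0=get_force()
g=move_l(P-[0,0,-.003],speed=.08)
print('near',g,get_ee_pos(),get_force()-f0)
for z in (.115,.108,.102,.099,.097,.095,.093,.091,.089):
    move_l([P[0],P[1],z],speed=.04)
    e=get_ee_pos();f=get_force()-f0
    print(z,np.round(e,4),np.round(f,1))
    if f[2]>24:break
wait(.3);print(np.round(get_ee_pos(),4),np.round(get_force()-f0,1),get_clock())
d=read_camera('scene');pickle.dump(d,open('scene2.pkl','wb'))
cv2.imwrite('pics/scene2.png',cv2.resize(d['color'][190:280,150:290,::-1],None,fx=5,fy=5,interpolation=cv2.INTER_CUBIC))
```

```text
near False [0.50658019 0.23308641 0.12512654] [0.56833822 0.36735037 0.09740546]
0.115 [0.5061 0.233  0.1147] [ 0.3 -0.3 -0.4]
0.108 [0.506  0.233  0.1075] [0.1 0.6 0.3]
0.102 [0.506  0.233  0.1016] [-0.8 -0.4  1.1]
0.099 [0.5062 0.233  0.0988] [ 0.3  0.4 -0.2]
0.097 [0.5063 0.2331 0.0969] [-0.3 -0.5  1.1]
0.095 [0.5062 0.233  0.0948] [-1.1 -0.6 -0.4]
0.093 [0.5062 0.233  0.0928] [-0.7 -1.2 -0.1]
0.091 [0.5063 0.2331 0.0909] [0.5 0.8 0.4]
0.089 [0.5064 0.2334 0.0895] [-1.   0.6  5. ]
[0.5065 0.2333 0.0894] [-1.6  0.6  5.2] 7.6917
```

View pics/scene2.png

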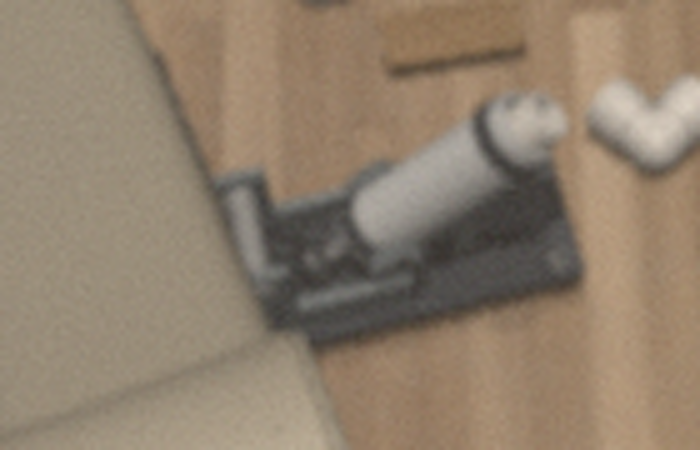

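Run:
```python
from h import *
from plant import *
import cv2
d=read_camera('top');pickle.dump(d,open('top3.pkl','wb'))
cv2.imwrite('pics/top3.png',cv2.resize(d['color'][175:265,130:290,::-1],None,fx=5,fy=5,interpolation=cv2.INTER_CUBIC))
```

```text
(no output)
```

View pics/top3.png

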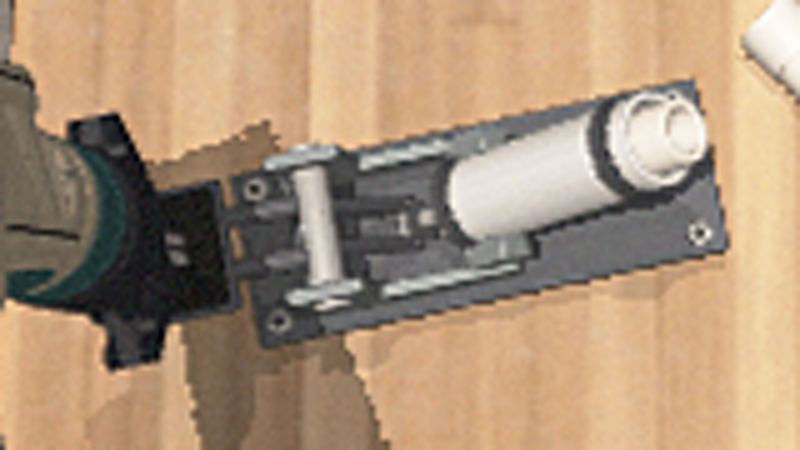

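Run:
```python
from h import *
a=pickle.load(open('top0.pkl','rb'));d=pickle.load(open('top3.pkl','rb'))
for v in (218,224,230,234):
    for u in range(150,180,3):
        print((u,v),world(d,u,v).round(3),world(a,u,v).round(3)[2])
```

```text
(150, 218) [0.505 0.197 0.335] -0.001
(153, 218) [0.507 0.199 0.31 ] 0.122
(156, 218) [0.509 0.198 0.291] 0.117
(159, 218) [0.511 0.196 0.278] 0.123
(162, 218) [0.513 0.197 0.251] 0.119
(165, 218) [0.527 0.227 0.121] 0.121
(168, 218) [0.527 0.22  0.118] 0.124
(171, 218) [0.527 0.212 0.121] 0.121
(174, 218) [0.527 0.204 0.118] 0.119
(177, 218) [0.528 0.198 0.112] 0.115
(150, 224) [0.494 0.202 0.318] 0.002
(153, 224) [0.495 0.199 0.307] 0.12
(156, 224) [0.496 0.197 0.293] 0.124
(159, 224) [0.498 0.196 0.273] 0.119
(162, 224) [0.508 0.224 0.157] 0.119
(165, 224) [0.51  0.222 0.139] 0.125
(168, 224) [0.511 0.22  0.119] 0.118
(171, 224) [0.511 0.21  0.125] 0.123
(174, 224) [0.511 0.204 0.117] 0.118
(177, 224) [ 0.522  0.228 -0.004] 0.001
(150, 230) [0.483 0.211 0.291] 0.001
(153, 230) [0.483 0.203 0.293] -0.0
(156, 230) [0.484 0.203 0.272] 0.123
(159, 230) [0.486 0.202 0.252] 0.118
(162, 230) [0.494 0.228 0.141] 0.118
(165, 230) [0.496 0.227 0.117] 0.123
(168, 230) [0.496 0.219 0.12 ] 0.121
(171, 230) [0.495 0.211 0.121] 0.121
(174, 230) [0.495 0.203 0.122] 0.124
(177, 230) [0.496 0.197 0.114] 0.114
(150, 234) [0.475 0.213 0.282] 0.001
(153, 234) [0.476 0.211 0.268] -0.002
(156, 234) [0.478 0.215 0.231] 0.122
(159, 234) [0.482 0.224 0.178] 0.121
(162, 234) [0.481 0.216 0.183] 0.121
(165, 234) [0.485 0.227 0.117] 0.121
(168, 234) [0.485 0.218 0.12 ] 0.122
(171, 234) [0.485 0.21  0.123] 0.117
(174, 234) [0.485 0.202 0.121] 0.124
(177, 234) [0.485 0.196 0.117] 0.117
```

Run:
```python
from h import *
from plant import *
import cv2
P=PAD+.006*FX
for z in np.arange(.087,.054,-.003):
    move_l([P[0],P[1],z],speed=.04)
    e=get_ee_pos();f=get_force()
    print(round(z,3),np.round(e,4),np.round(f,1))
    if f[2]>22:break
d=read_camera('top');pickle.dump(d,open('top4.pkl','wb'))
cv2.imwrite('pics/top4.png',cv2.resize(d['color'][175:265,130:290,::-1],None,fx=5,fy=5,interpolation=cv2.INTER_CUBIC))
print(get_clock(),get_finger_gap())
```

```text
0.087 [0.5064 0.2337 0.0875] [-1.2  0.9  5.9]
0.084 [0.5063 0.2341 0.0845] [-2.4  2.6  5.4]
0.081 [0.5063 0.2344 0.0816] [-2.1  3.   5.7]
0.078 [0.5062 0.2345 0.0786] [-3.8  3.1  5.3]
0.075 [0.5063 0.2346 0.0757] [-2.7  3.6  6. ]
0.072 [0.5063 0.2345 0.0728] [-2.3  2.9  7. ]
0.069 [0.5063 0.2343 0.0699] [-2.5  3.2  7.1]
0.066 [0.5064 0.2341 0.067 ] [-2.5  2.7  8.3]
0.063 [0.5065 0.2338 0.0646] [-4.5  0.2 12. ]
0.06 [0.5068 0.2338 0.064 ] [-9.4 -1.  25. ]
10.3417 -9.733986919853456e-05
```

View pics/top4.png

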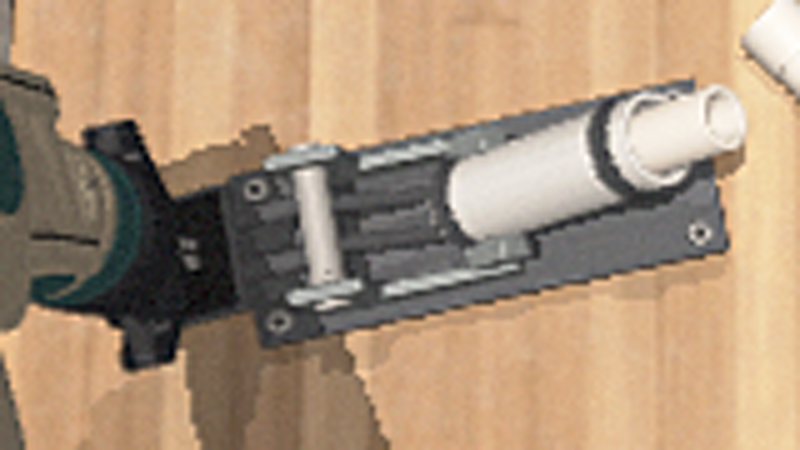

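The pipe now projects clearly at (725,110), and the force jumped to 25 N against the stop. However, the fingertips act about 32 mm higher than the reported TCP. I'll lift off, then check that offset at the tilted pre-grasp pose before gripping.

Run:
```python
from h import *
from plant import *
import cv2
P=PAD+.006*FX
move_l([P[0],P[1],.13],speed=.1)
move_l([P[0],P[1],.20],speed=.25)
A=np.radians(40);U=-np.cos(A)*FX+np.sin(A)*Z;N=np.sin(A)*FX+np.cos(A)*Z
G=np.array([.562,-.042,.172])+U*.007
move_to(G+N*.14,ori(A,-1))
print(get_clock(),get_ee_pos(),np.round(get_force(),1))
for n in('top','scene'):
    d=read_camera(n);pickle.dump(d,open(n+'5.pkl','wb'))
    s=np.s_[170:270,140:300] if n=='top' else np.s_[170:270,150:310]
    cv2.imwrite(f'pics/{n}5.png',cv2.resize(d['color'][s][:,:,::-1],None,fx=5,fy=5,interpolation=cv2.INTER_CUBIC))
    e=d['R']@get_ee_pos()+d['t'];print(n,d['fx']*e[0]/e[2]+d['cx'],d['fy']*e[1]/e[2]+d['cy'])
    e=d['R']@(get_ee_pos()+N*.032)+d['t'];print(n,d['fx']*e[0]/e[2]+d['cx'],d['fy']*e[1]/e[2]+d['cy'])
```

```text
12.375 [0.54411693 0.04107535 0.28182611] [ 0.4  0.1 -0.1]
top 227.93438461147113 202.44333870029647
top 217.12927771214112 202.82426398090567
scene 230.7887185399879 202.71219228182179
scene 223.26839895068431 200.3471149549485
```

View pics/top5.png

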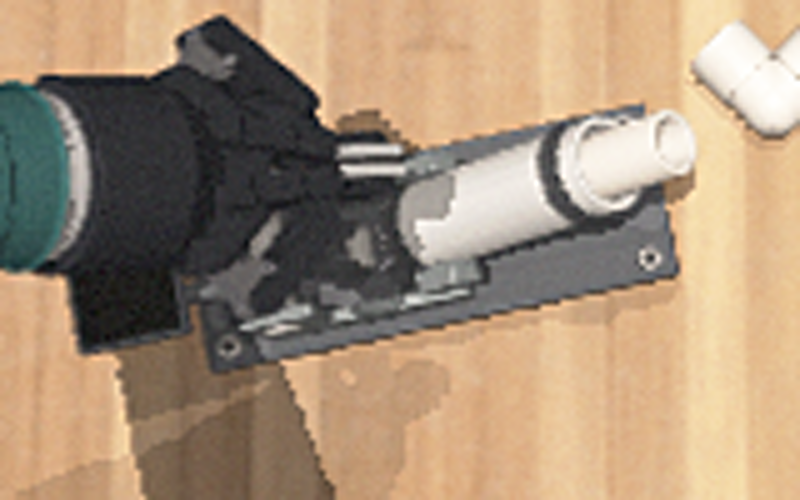

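View pics/scene5.png

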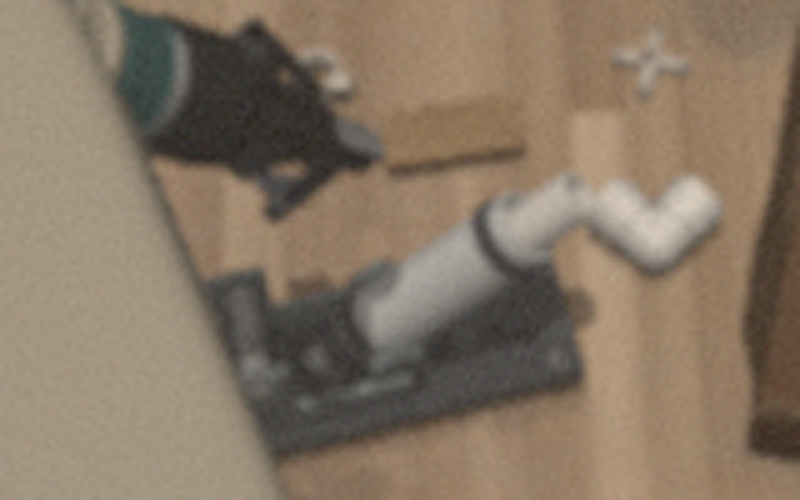

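Run:
```python
from h import *
from plant import *
import cv2
d=pickle.load(open('top5.pkl','rb'))
A=np.radians(40);U=-np.cos(A)*FX+np.sin(A)*Z;N=np.sin(A)*FX+np.cos(A)*Z
T=np.array([.5441,.0411,.2818])
def cloud(d,s):
    v,u=np.mgrid[:420,:560]; z=d['z_map']; R=np.array(d['R'])
    p=np.stack([(u-d['cx'])/d['fx']*z,(v-d['cy'])/d['fy']*z,z],-1)
    return ((p-d['t'])@R)[s].reshape(-1,3)
for n in('top','scene'):
    dd=pickle.load(open(n+'5.pkl','rb'))
    w=cloud(dd,np.s_[:,:])-T
    c=np.c_[w@N,w@FY,w@U]
    m=(abs(c[:,1])<.06)&(abs(c[:,2])<.025)&(c[:,0]>-.02)&(c[:,0]<.12)
    print(n,m.sum(),np.percentile(c[m,0],[0,2,5,10,20]).round(3)); 
    o=np.argsort(c[m,0])[:8];print(c[m][o].round(3))
for v in(225,230,235):print(world(d,160,v).round(3),world(d,170,v).round(3))
for p in((672,143),):
    u,v=140+(p[0]+.5)/5-.5,170+(p[1]+.5)/5-.5
    for z in(.172+.027*np.sin(A),):
        e=world(d,u,v,z);r=e-C;print('pipe end',e.round(4),r@FX,r@FY)
# pipe pts by depth
w=cloud(d,np.s_[185:215,255:285]);r=w-C
a=np.c_[r@FX,r@FY,w[:,2]]
m=(a[:,2]>.12)&(a[:,0]<-.10);b=np.c_[(w[m]-C)@U,a[m,1],(w[m]-C)@N]
for k in np.arange(.16,.25,.01):
    q=b[(b[:,0]>k)&(b[:,0]<k+.01)]
    if len(q)>3:print(round(k,2),len(q),q[:,1].min().round(4),q[:,1].max().round(4),q[:,2].max().round(4),np.median(q[:,2]).round(4))
```

```text
top 948 [0.033 0.04  0.045 0.055 0.074]
[[ 0.033  0.     0.01 ]
 [ 0.033  0.006  0.006]
 [ 0.034 -0.006  0.01 ]
 [ 0.034 -0.001  0.012]
 [ 0.034  0.003  0.011]
 [ 0.035  0.     0.009]
 [ 0.035  0.005  0.012]
 [ 0.036 -0.004  0.011]]
scene 387 [0.027 0.038 0.042 0.053 0.069]
[[ 0.027  0.004  0.001]
 [ 0.03   0.006  0.008]
 [ 0.035 -0.002  0.01 ]
 [ 0.035  0.006  0.013]
 [ 0.037  0.008  0.009]
 [ 0.037 -0.003  0.013]
 [ 0.037  0.011 -0.003]
 [ 0.038  0.003  0.012]]
[0.509 0.24  0.12 ] [0.509 0.214 0.121]
[0.496 0.24  0.119] [0.496 0.213 0.12 ]
[0.483 0.239 0.121] [0.483 0.213 0.12 ]
pipe end [ 0.567  -0.0594  0.1894] -0.14478132932340962 -0.00033573521417349034
0.17 4 -0.0202 0.0246 0.0512 0.0494
0.18 38 -0.0248 0.0245 0.069 0.0593
0.19 71 -0.0246 0.0223 0.0727 0.0643
0.2 37 -0.0129 0.016 0.0707 0.0659
0.21 53 -0.0171 0.0153 0.0715 0.0646
0.22 68 -0.015 0.0155 0.0707 0.0607
0.23 64 -0.0163 0.015 0.0699 0.0549
```

The fingertips are 32–33 mm short of the reported TCP along the tool axis, and the press and both cameras agree on that. I'll apply that correction. The pad is back at z = 0.120. Next, open the fingers and approach the pipe along its normal.

```bash
cat >> h.py <<'E'
A=np.radians(40);U=-np.cos(A)*FX+np.sin(A)*Z;N=np.sin(A)*FX+np.cos(A)*Z
G=C+.2127*U+.0525*N
OFF=.051
E
python3 - <<'E'
from h import *
from plant import *
import cv2
print(G.round(4))
let_go()
move_to(G+N*(.08-OFF),ori(A,-1))
print(get_ee_pos(), move_l(G-N*OFF,speed=.06,guard=6),get_ee_pos(),G-N*OFF,np.round(get_force(),1),get_clock())
for n in('top','scene'):
    d=read_camera(n);pickle.dump(d,open(n+'6.pkl','wb'))
    s=np.s_[170:270,170:330] if n=='top' else np.s_[170:270,170:330]
    cv2.imwrite(f'pics/{n}6.png',cv2.resize(d['color'][s][:,:,::-1],None,fx=5,fy=5,interpolation=cv2.INTER_CUBIC))
E
```

```text
[ 0.5636 -0.0442  0.1769]
[ 0.55964889 -0.02610703  0.19938378] False [ 0.57046006 -0.0760981   0.13823411] [ 0.57013082 -0.07629357  0.13786999] [-0.2  0.1  0.6] 15.2583
```

View pics/top6.png

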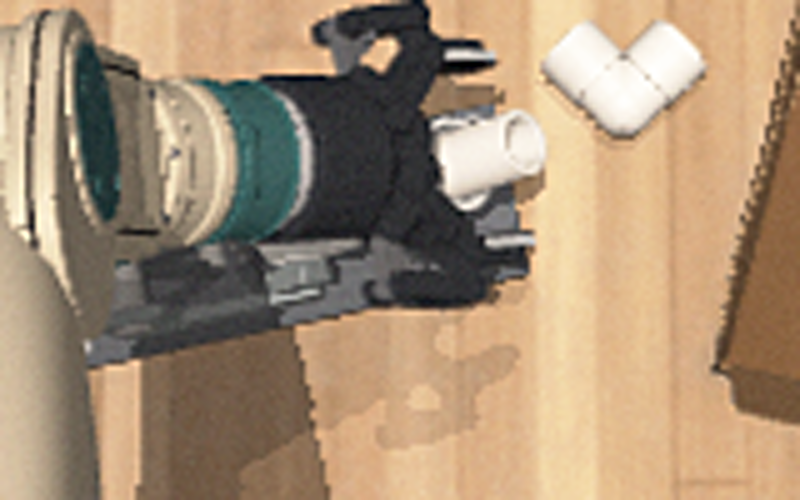

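View pics/scene6.png

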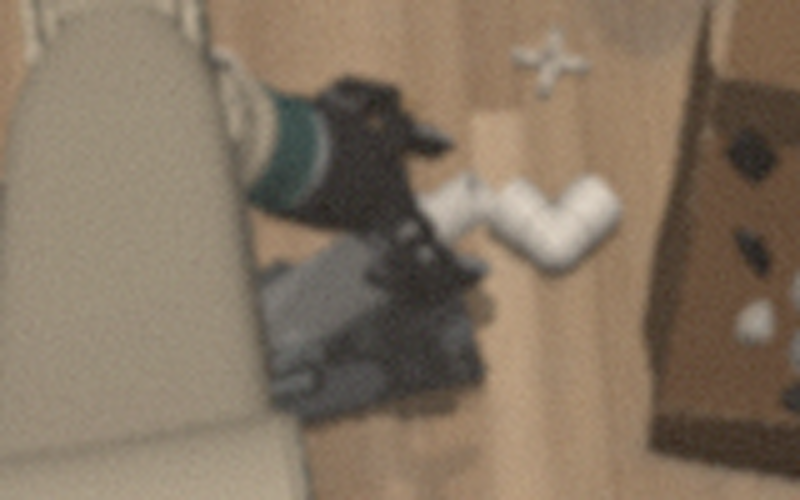

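Run:
```python
from h import *
for n in('top','scene'):
    d=pickle.load(open(n+'6.pkl','rb'))
    v,u=np.mgrid[:420,:560]; z=d['z_map']; R=np.array(d['R'])
    p=np.stack([(u-d['cx'])/d['fx']*z,(v-d['cy'])/d['fy']*z,z],-1)
    w=((p-d['t'])@R).reshape(-1,3)-G
    c=np.c_[w@N,w@FY,w@U]
    for s in(1,-1):
        m=(s*c[:,1]>.035)&(s*c[:,1]<.065)&(abs(c[:,2])<.03)&(c[:,0]>-.04)&(c[:,0]<.06)
        q=c[m];q=q[np.argsort(q[:,0])];print(n,s,len(q));print(q[:6].round(3), q[:,2].min(),q[:,2].max(),q[:,1].min(),q[:,1].max())
```

```text
top 1 180
[[-0.005  0.047  0.01 ]
 [-0.002  0.045  0.012]
 [-0.002  0.042  0.01 ]
 [-0.001  0.047  0.01 ]
 [-0.     0.049  0.007]
 [ 0.001  0.044  0.009]] -0.01615658392813573 0.019586194721243507 0.03531863415331413 0.06498340389193193
top -1 171
[[-0.007 -0.043 -0.004]
 [-0.002 -0.043  0.007]
 [-0.001 -0.047  0.012]
 [-0.001 -0.049  0.013]
 [-0.001 -0.043 -0.003]
 [ 0.    -0.044  0.012]] -0.010924885811916769 0.017000863226877685 -0.06489212319186465 -0.03651908758068349
scene 1 90
[[-0.011  0.048  0.003]
 [ 0.     0.054 -0.002]
 [ 0.     0.051  0.012]
 [ 0.002  0.05   0.009]
 [ 0.002  0.049  0.014]
 [ 0.002  0.053  0.008]] -0.007955095814818363 0.017295937524981174 0.03772659356696624 0.064558688675051
scene -1 104
[[-0.006 -0.044 -0.004]
 [-0.006 -0.042 -0.009]
 [-0.006 -0.042  0.005]
 [-0.006 -0.043  0.009]
 [-0.005 -0.044  0.002]
 [-0.004 -0.04   0.001]] -0.015844062689451266 0.01779653061284692 -0.06464187688749627 -0.03524279100369782
```

Run:
```python
from h import *
from plant import *
import cv2
print(move_l(G-N*(OFF+.005),speed=.05,guard=6))
grasp(60)
print(get_finger_gap(),np.round(get_force(),1),get_clock())
e=get_ee_pos()
print(move_l(e+U*.02,speed=.05,guard=15),get_finger_gap(),np.round(get_force(),1))
d=read_camera('top');pickle.dump(d,open('top7.pkl','wb'))
cv2.imwrite('pics/top7.png',cv2.resize(d['color'][170:270,170:330,::-1],None,fx=5,fy=5,interpolation=cv2.INTER_CUBIC))
```

```text
False
0.03180729016840441 [-0.2  1.   1.1] 16.15
False 0.03178217770901597 [-0.7  1.1  0.1]
```

View pics/top7.png

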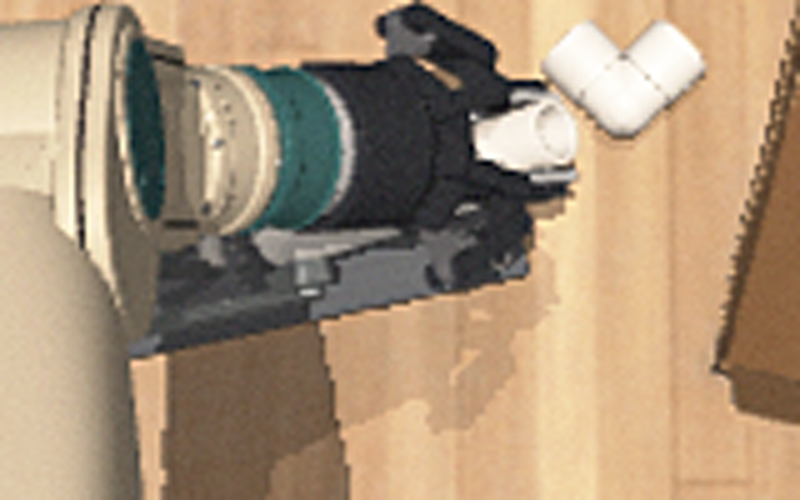

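Run:
```python
from h import *
from plant import *
import cv2
e=get_ee_pos()
print(move_l(e+U*.145,speed=.1,guard=15),get_finger_gap(),np.round(get_force(),1))
e=get_ee_pos();print(e,get_clock())
print(move_l(e+[0,0,.10],speed=.12),get_finger_gap())
move_l([.54,-.08,.37],speed=.1,ori=ori(0,-1))
wait(.5)
print(get_ee_pos(),get_orientation(),get_finger_gap(),np.round(get_force(),1),get_clock())
for n in('top','scene'):
    d=read_camera(n);pickle.dump(d,open(n+'8.pkl','wb'))
    cv2.imwrite(f'pics/{n}8.png',cv2.resize(d['color'][100:300,110:370,::-1],None,fx=3,fy=3,interpolation=cv2.INTER_CUBIC))
```

```text
False 0.03214538075148261 [ 0.2 -0.9 -1. ]
[ 0.59601948 -0.2031994   0.23995841] 18.3583
False 0.03210971643342703
[ 0.53999646 -0.07997017  0.36998065] [ 0.54779114  0.44711965  0.54778725 -0.44714428] 0.03189679884206293 [-0.  -0.3 -0.7] 21.3667
```

View pics/top8.png

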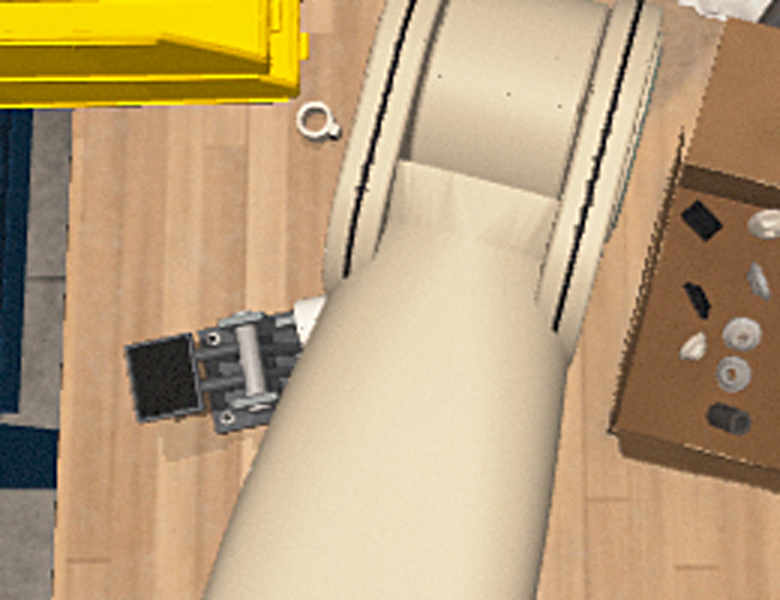

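View pics/scene8.png

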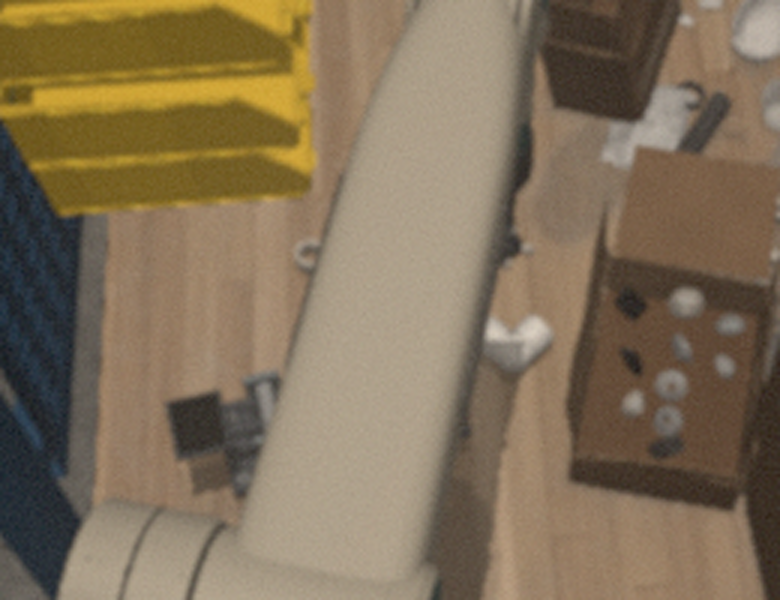

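Run:
```python
from h import *
d=pickle.load(open('top8.pkl','rb'))
for v in range(199,216,3):
    print(v,[ (u,world(d,u,v).round(3).tolist()) for u in (209,212,215)])
```

```text
199 [(209, [0.594, 0.135, 0.0]), (212, [0.531, 0.052, 0.425]), (215, [0.53, 0.045, 0.432])]
202 [(209, [0.523, 0.055, 0.439]), (212, [0.523, 0.049, 0.437]), (215, [0.523, 0.043, 0.441])]
205 [(209, [0.518, 0.055, 0.439]), (212, [0.518, 0.049, 0.44]), (215, [0.517, 0.043, 0.441])]
208 [(209, [0.511, 0.054, 0.444]), (212, [0.512, 0.049, 0.44]), (215, [0.464, -0.02, 0.814])]
211 [(209, [0.506, 0.054, 0.44]), (212, [0.506, 0.049, 0.441]), (215, [0.461, -0.02, 0.818])]
214 [(209, [0.547, 0.129, 0.03]), (212, [0.459, -0.017, 0.814]), (215, [0.458, -0.02, 0.819])]
```

The white end at (310,320) in the top view is the pipe, with its top at z = 0.440 and its end at y ≈ 0.056 as expected. I'll shift it left so more of it is visible and the level can be checked.

Run:
```python
from h import *
from plant import *
import cv2
move_l([.50,.06,.33],speed=.12)
wait(.5)
print(get_ee_pos(),get_finger_gap(),np.round(get_force(),1),get_clock())
for n in('top','scene'):
    d=read_camera(n);pickle.dump(d,open(n+'9.pkl','wb'))
    cv2.imwrite(f'pics/{n}9.png',cv2.resize(d['color'][100:300,110:370,::-1],None,fx=3,fy=3,interpolation=cv2.INTER_CUBIC))
    v,u=np.mgrid[:420,:560]; z=d['z_map']; R=np.array(d['R'])
    p=np.stack([(u-d['cx'])/d['fx']*z,(v-d['cy'])/d['fy']*z,z],-1)
    w=((p-d['t'])@R).reshape(-1,3)-(get_ee_pos()+.056*Z)
    c=np.c_[w@FX,w@FY,w[:,2]]
    for k in np.arange(-.04,.16,.02):
        q=c[(c[:,0]>k)&(c[:,0]<k+.02)&(abs(c[:,1])<.022)&(abs(c[:,2])<.025)]
        if len(q)>3:
            q1=q[abs(q[:,1])<.007]
            print(n,k.round(2),len(q),q.min(0).round(3),q.max(0).round(3),np.median(q1[:,2]).round(4) if len(q1) else '')
```

```text
[0.50000479 0.05990648 0.32998274] 0.03202383222200694 [ 0.1  0.2 -1.2] 23.375
top -0.04 14 [-0.022 -0.004 -0.014] [-0.02   0.016  0.016] -0.0134
top -0.02 22 [-0.02 -0.   -0.02] [-0.011  0.022  0.013] -0.0133
scene 0.12 53 [ 0.125 -0.012 -0.005] [0.138 0.018 0.02 ] 0.014
```

View pics/top9.png

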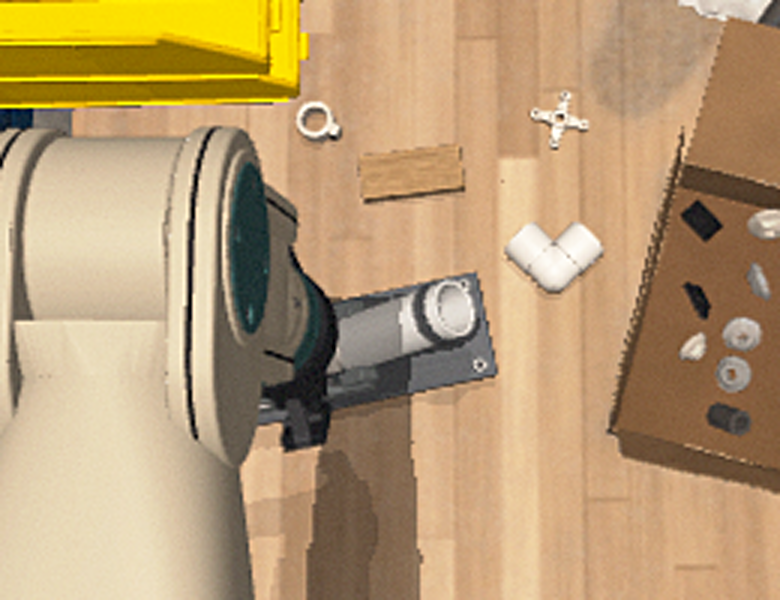

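View pics/scene9.png

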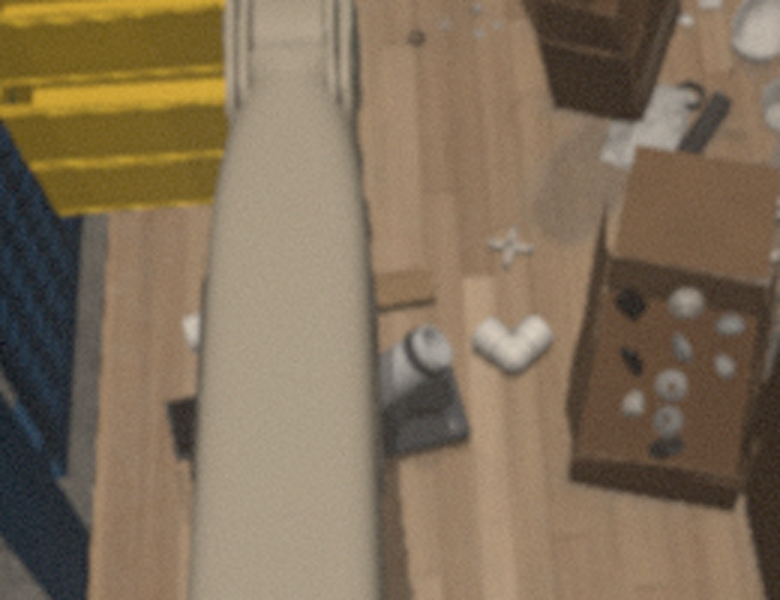

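Run:
```python
from h import *
from plant import *
import cv2
move_l([.56,-.18,.34],speed=.15)
wait(.5)
print(get_ee_pos(),get_finger_gap(),np.round(get_force(),1),get_clock())
for n in('top','scene'):
    d=read_camera(n);pickle.dump(d,open(n+'10.pkl','wb'))
    cv2.imwrite(f'pics/{n}10.png',cv2.resize(d['color'][100:300,150:410,::-1],None,fx=3,fy=3,interpolation=cv2.INTER_CUBIC))
    v,u=np.mgrid[:420,:560]; z=d['z_map']; R=np.array(d['R'])
    p=np.stack([(u-d['cx'])/d['fx']*z,(v-d['cy'])/d['fy']*z,z],-1)
    w=((p-d['t'])@R).reshape(-1,3)-(get_ee_pos()+.056*Z)
    c=np.c_[w@FX,w@FY,w[:,2]]
    for k in np.arange(-.04,.16,.02):
        q=c[(c[:,0]>k)&(c[:,0]<k+.02)&(abs(c[:,1])<.022)&(abs(c[:,2])<.025)]
        if len(q)>3:
            q1=q[abs(q[:,1])<.007]
            print(n,k.round(2),len(q),q.min(0).round(3),q.max(0).round(3),np.median(q1[:,2]).round(4) if len(q1) else '')
```

```text
[ 0.55999829 -0.17993073  0.34001727] 0.032275191055838134 [-0.1  0.8 -0.9] 25.775
top 0.06 71 [ 0.061 -0.016  0.005] [0.08  0.008 0.018] 0.0146
top 0.08 166 [ 0.08  -0.017 -0.001] [0.1   0.016 0.017] 0.0146
top 0.1 176 [ 0.1   -0.017 -0.002] [0.12  0.016 0.018] 0.0148
top 0.12 165 [ 0.12  -0.017 -0.002] [0.139 0.016 0.019] 0.0145
```

View pics/top10.png

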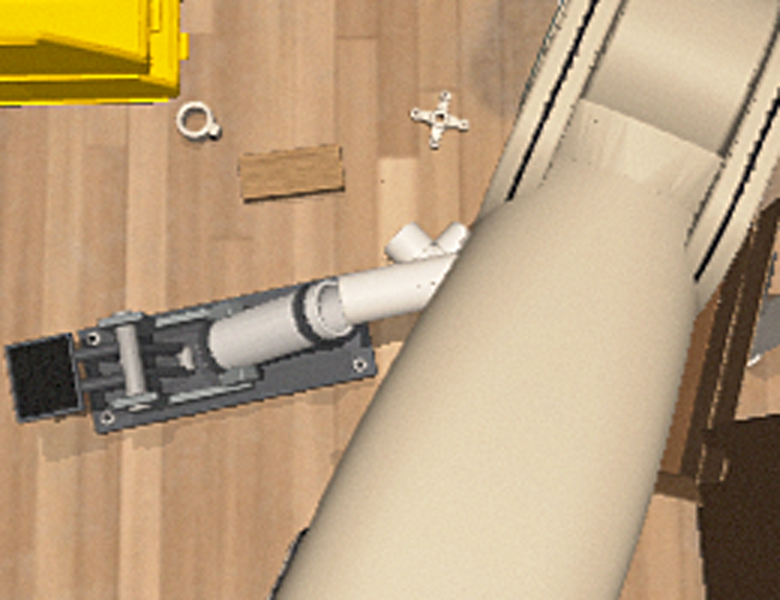

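The pipe is level: its top height varies by only about 0.3 mm along the visible 80 mm. I'll do a quick check that the parts lying around haven't moved, then hand in.

Run:
```python
from h import *
from plant import *
import cv2
a=pickle.load(open('top0.pkl','rb'))['color'].astype(int);b=pickle.load(open('top9.pkl','rb'))['color'].astype(int)
r=np.s_[125:200,200:320];print(np.abs(a[r]-b[r]).mean(),(np.abs(a[r]-b[r]).max(-1)>60).sum())
print(np.abs(get_dq()).max(),get_finger_gap(),get_clock());close_job()
```

```text
10.213407407407407 415
0.0014779303553052114 0.03216343274751728 25.875
the job is handed in; nothing more can be done
```

Run:
```python
from h import *
a=pickle.load(open('top0.pkl','rb'))['color'].astype(int);b=pickle.load(open('top9.pkl','rb'))['color'].astype(int)
for n,r in dict(collar=np.s_[130:150,205:228],block=np.s_[145:170,226:268],lug=np.s_[127:152,283:308],elbow=np.s_[170:200,276:313]).items():
    print(n,np.abs(a[r]-b[r]).mean().round(1),(np.abs(a[r]-b[r]).max(-1)>60).sum())
```

```text
collar 5.7 0
block 5.9 0
lug 6.1 0
elbow 5.4 0
```

The job is done and handed in at 25.9 s of the 69 s allowed. The pipe is out of the barrel and held level and still, with its axis about 0.39 m above the bench.

- **Pedal:** I pressed it down to its stop. The fingers travelled about 26 mm and the force then jumped to about 25 N. The pipe came up, and the pad returned to rest at about 120 mm.
- **Pipe:** I took it by its projecting end with a 60 N grip, drew it 165 mm along the barrel axis, raised it and turned it level. The top camera showed its height changing by about 0.3 mm over the 80 mm it could see; the arm hid the gripped end. The finger gap was steady at 32 mm and the arm was still.
- **Surroundings:** The barrel was seen empty. Image patches of the collar, block, lug and elbow from before the press and after the pipe was out show no change. The pipe showed nothing near it, and the highest thing close by is the 0.22 m carton well below.

**Disagreements:**
- **Fingertip position:** The fingertips are about 32 mm short of the reported TCP along the tool. The pedal contact and both cameras agreed on this. My first presses therefore met air until I corrected for it, and the heights above include the correction.
- **Image check:** A first, wider image comparison showed differing pixels. It took in the barrel mouth and the gripper; the patch for each part was clean.

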